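# Draw the spent cartridge out of the water filter

## Robot

A 6-joint arm with a two-finger parallel gripper is mounted at the origin on a cart in front of the work surface, level with it; the furniture and walls round the work are solid. World frame = base frame: x ahead of the robot, y to its left, z up, the work surface at z = 0. Lengths are in m, angles in rad, forces in N, time in s.
With the tool pointing down it reaches from about 0.425 to 0.95 m from the base axis. Payload 14.7 kg.
Tool frame: the origin (TCP) lies midway between the tips of the shut fingers; the grasp point (between the pads) lies 19 mm behind it (r.pinch_z is the z of the grasp point in the tool frame, in m); z points along the fingers, y is the line along which they close (so a half turn about z gives the same grasp; the last joint's range is limited). The gripper opens to 85 mm and grips with 20 to 120 N. Pads are 22 mm wide; open, the fingers measure 114 mm over their backs; the gripper's body (76 mm by 85 mm) begins 54 mm behind the grasp point. The pads swing forward as they close: fully open they stand 13 mm farther back than shut.
Start: joints at [-1.217, 0.48, 1.596, -0, 1.065, -0.047], TCP at [0.254, -0.598, 0.231] pointing down, gripper open.
Joint ranges: [-2.75, 2.75], [-0.82, 2.05], [0.23, 2.67], [-1.56, 4.7], [0.09, 2.69], [-2.92, 2.92]. Speed limits (rad/s): [1.89, 1.89, 2.39, 3.01, 3.01, 3.01].

## Interface

Orientations are given as a unit quaternion [w, x, y, z].
In Python, from station import r, vision gives the robot as it stands.
- The arm moves only by the shell command python3 -m handwheel 'ROWS'. ROWS is JSON, one flat list of numbers, 7 for each row, row after row: the shift along the world's x, y, z in cm, then the turn, a rotation vector about the world's x, y, z in degrees, then the opening, from -1 (shut) to 1 (fully open). In form: [tx, ty, tz, wx, wy, wz, fingers, tx, ty, tz, wx, wy, wz, fingers, ...]. A call has 1 to 5 rows; each row is the pose to reach, as a shift and turn from the pose commanded when the call began; what a row does not reach only later rows make up. A row lasts 1/8 s, in which the tool goes at most 62.5 mm and 10.7 degrees, less where a joint would pass 70% of its speed; a pose out of reach is approached as far as the arm can. A call with a gripper value outside its range is refused whole. The fingers move at their own pace and stop on an object; the grip force is fixed at half the most. Time passes only in rows, so rows that repeat a pose let the fingers close. It gives the time, the measured TCP pose, the force, the opening and the grip force at its end, in the units of the state.
- r.get_state(): the state, without advancing time (a new reading comes with each control period).
- vision.grab_frame(name): name is "scene" or "top" or "wrist"; returns a dict with "color" (384x512x3 uint8, blue, green, red), "mtx" (3x3 intrinsics, pixels), "k1" (the pictures are not rectified: a ray, as slopes to the right and down, at radius r is drawn at 1 + k1 r^2 times it, then the intrinsics apply), "R" (3x3) and "t" (3): a world point X has camera coordinates R X + t; the wrist camera has in their place "T_tool_cam" (4x4, takes a point from camera to tool coordinates, whose origin is the TCP and whose axes are the flange's). Camera axes: x right, y down, z forward; pixel columns grow to the right and rows downward; lengths in m; the calibration is good to about 2 mm. A picture is of the moment at which its call begins: read the wrist's pose just before it. There is no depth.
- r.finish_job(): hands the job in; it is judged then, once.
The state is a dict: "clock": time; "qpos": joint angles; "dq": joint speeds; "tau": joint torques, N m; "tcp_pos": TCP position; "ee_rot": TCP orientation; "ft_force": force on the tool from outside, world axes, zero at the start; "wrist_torque": the same for the moment, N m; "opening": finger opening in m; "finger_force": force on a finger pad.
Only numpy, scipy, OpenCV 4.12 (cv2) and the standard library are available. Lean on these libraries where they do the work, as an engineer would, in place of code of your own. Each camera call takes 0.05 s, during which the arm holds its last target. There are 200 camera calls.

## Task

Change-out of the worktop water filter: take the service hook from its rack, hook the wire bail of the cartridge deep in the housing, turn the cartridge anticlockwise (seen from above) until you feel it come up against its stop, and draw it straight up and out, never forcing it. Set the cartridge down gently, upright, in the middle of the plate, unhook it and hang the hook back on its rack. Move the cartridge only with the hook, and leave the salt mill, the mug and the honey jar where they are.

Things in the scene. Friction and masses are not known exactly. Their poses are not given: they have to be found in the camera images.
- housing: White plastic filter housing, an upright tube fixed to the worktop, 145 high, 72 outside diameter (foot 100); a small steel tap on its local -x side reaches 64 from the axis. Open at the top; smooth bore 56 in diameter, its floor 10 above the worktop. Origin: centre of the underside, on the worktop; z up the bore axis.
- mouth (a point): Centre of the housing's open mouth, on the bore axis, 145 above the worktop. The bail bar lies 65 below it. Gripper fingers do not belong in the bore.
- ring_level (a point): Point on the bore axis level with the underside of the grey bayonet ring in the bore (ring 6 thick, inner diameter 46), 55 above the worktop; axes of the housing, not of the ring. The cartridge's lugs are caught under the ring, which has two notches half a turn apart, each with a stop tooth at its anticlockwise end. How the ring is turned differs each time and is not given: feel for it.
- ring_top (a point): Point on the axis at the ring's top, 61 above the worktop. The stop is met when the cartridge has turned 0.45 to 1.4 rad anticlockwise seen from above. At the stop the lugs pass the notches and it lifts out freely; before it the ring holds it (a lug may catch lightly on the way). The ring is sprung: 2 N per mm upwards (over 8 mm), 2.5 N m per rad in turning (over 0.3 rad).
- cartridge: Grey plastic cylinder, 40 diameter, 46 high, 0.08 to 0.17 kg, at first standing on the bore floor. Origin: centre of its underside, z up. Two lugs, 8 wide and 8 high, along its +x and -x, reach 26 from the axis, 34 to 42 above the underside (3 below the ring at the start). A rigid wire bail stands on its top. The hook may load it with 24 N at most; the fingers must not touch it.
- bail (a point): Middle of the level bar of the cartridge's steel wire bail, 70 above the cartridge's underside, on its axis. The bar, 4 thick, runs along the cartridge's y between two uprights at y = +-17; the opening under it is 22 high and 30 wide. In the hook throat the bar has about 0.1 rad of turning play. Its load is the sum of the contact forces: turning with 0.15 N m makes some 18 N.
- hook: Service hook, 141 long, 0.1 kg. Origin: its underside, on the shaft axis; z up the shaft, x the way it points. Flat steel J, 22 wide in y: back plate x = -2 to 2, floor z = 0 to 5, upturned tip x = 8 to 12 up to z = 11. Throat for the bar: x = 2 to 8, middle 5. Shaft 6 thick; collar plate 24 (x) by 34 (y), z = 86 to 90. It catches the bar when moved to its +x under it and raised.
- grip (a point): Middle of the hook's wooden handle, 117 above the hook's underside, straight over the shaft axis; axes of the hook. The handle is 22 (x) by 14 (y), from z = 89 to 141 of the hook: grip it from above across its y.
- rack: Light wood rack fixed to the worktop: a foot 110 by 100, an upright at local x = 40 to 56 and two level prongs that point to local -x, each 12 wide, 16 between them, top 120 above the worktop. The shaft hangs between the prongs, the collar lies on them between lips 4 high at x = -20 to -26 and 20 to 26. Origin: on the worktop under the hanging place.
- hang (a point): Hanging place: where the middle of the collar's underside rests, 120 above the worktop; axes of the rack, x away from the open end of the prongs. At the start the hook hangs here, its x along the rack's within 0.06 rad. To take it off, raise it 10 or more and draw it to the rack's -x until the shaft has passed the prong ends at x = -26.
- plate: White round plate, 200 in diameter, rim 20 high, loose on the worktop; its flat middle, about 130 in diameter, is 8 above the worktop. Origin: centre of its underside. Rack and plate may change sides.
- mill: Wooden salt mill, 58 in diameter, 150 high, bystander. Origin: centre of the underside.
- mug: Striped mug, 88x118x92, bystander. Origin: centre of the underside.
- jar: Honey jar with a black lid, 63 in diameter, 94 high, bystander. Origin: centre of the underside.

How it is judged:
By the outcome, as a careful person would: the job done as asked, in the order asked, and still so for the second after the job is handed in, with the robot touching nothing.
It also fails if it takes over 72 s, if anything falls off the work surface, if the arm or the gripper's body presses on something with over 40 N, if the wrist force passes 120 N, or if a joint passes its speed limit or range.

## Working session

There is one attempt and no reset: what is moved stays moved. The work goes in short steps, Python scripts to look and compute and a shell command to move; the robot and the scene stay as the last step left them, time stands still between calls to the robot, and variables do not carry over. Pictures are saved under pics/ and viewed, at most 10 in all, crops included, and the job is handed in when it is done.

```bash
ls; mkdir -p pics; cat > h.py <<'E'
import numpy as np,cv2
from station import r,vision
def save(name,fn,crop=None,s=1):
    st=r.get_state(); f=vision.grab_frame(name); im=f["color"]
    np.savez('pics/'+fn+'.npz',**{k:np.array(v) for k,v in f.items()},tcp=st["tcp_pos"],rot=st["ee_rot"])
    if crop: x0,y0,x1,y1=crop; im=im[y0:y1,x0:x1]
    cv2.imwrite('pics/'+fn+'.png',cv2.resize(im,None,fx=s,fy=s,interpolation=cv2.INTER_CUBIC)); return f
def RT(f):
    if 'R' in f: return np.array(f['R']),np.array(f['t']).ravel()
    w,x,y,z=f['rot']; from scipy.spatial.transform import Rotation as Ro
    T=np.eye(4);T[:3,:3]=Ro.from_quat([x,y,z,w]).as_matrix();T[:3,3]=f['tcp']
    C=np.linalg.inv(T@f['T_tool_cam']); return C[:3,:3],C[:3,3]
def ray(f,u,v):
    K=np.array(f['mtx']);k=float(f['k1']);R,t=RT(f)
    d=np.array([(u-K[0,2])/K[0,0],(v-K[1,2])/K[1,1]]);p=d.copy()
    for _ in range(20): p=d/(1+k*(p@p))
    return -R.T@t, R.T@np.array([p[0],p[1],1])
def onz(f,u,v,z):
    c,d=ray(f,u,v); return c+d*(z-c[2])/d[2]
def proj(f,X):
    K=np.array(f['mtx']);k=float(f['k1']);R,t=RT(f)
    c=R@np.array(X)+t; p=c[:2]/c[2]; p=p*(1+k*(p@p)); return K[:2,:2]@p+K[:2,2]
def ld(fn): return dict(np.load('pics/'+fn+'.npz'))
def tri(*obs):
    A=np.zeros((3,3));b=np.zeros(3)
    for f,u,v in obs:
        c,d=ray(f,u,v);d/=np.linalg.norm(d);P=np.eye(3)-np.outer(d,d);A+=P;b+=P@c
    return np.linalg.solve(A,b)
E
python3 - <<'E'
from h import *
a=save('scene','s0',s=1.5);b=save('top','t0',s=1.5)
for f in(a,b): print(-np.array(f['R']).T@np.array(f['t']).ravel())
print(r.get_state(), r.pinch_z)
E
```

```text
pics
[ 0.84277168 -0.5710443   1.05506336]
[0.56740678 0.00688044 1.28159929]
{'clock': 0.1, 'qpos': array([-1.21662230e+00,  4.80785540e-01,  1.59681874e+00,  5.17574767e-05,
        1.06511357e+00, -4.66074279e-02]), 'dq': array([-8.18704669e-05, -2.60535600e-03, -2.96592535e-03, -2.22031810e-04,
        1.76307351e-03, -8.58233004e-04]), 'tau': array([-5.97844100e-04, -9.52257586e+01, -4.31044257e+01, -1.70394023e-04,
        5.27138458e-03, -4.52602137e-05]), 'tcp_pos': array([ 0.25348809, -0.59812183,  0.23072299]), 'ee_rot': array([-5.59424664e-04,  9.79991220e-01,  1.99039923e-01, -6.38117423e-05]), 'ft_force': array([ 0.47126267,  0.34518253, -0.09767548]), 'wrist_torque': array([-0.03144925, -0.00632876,  0.05764996]), 'finger_force': 0.0, 'opening': 0.08557563701770846} -0.0187
```

View pics/s0.png

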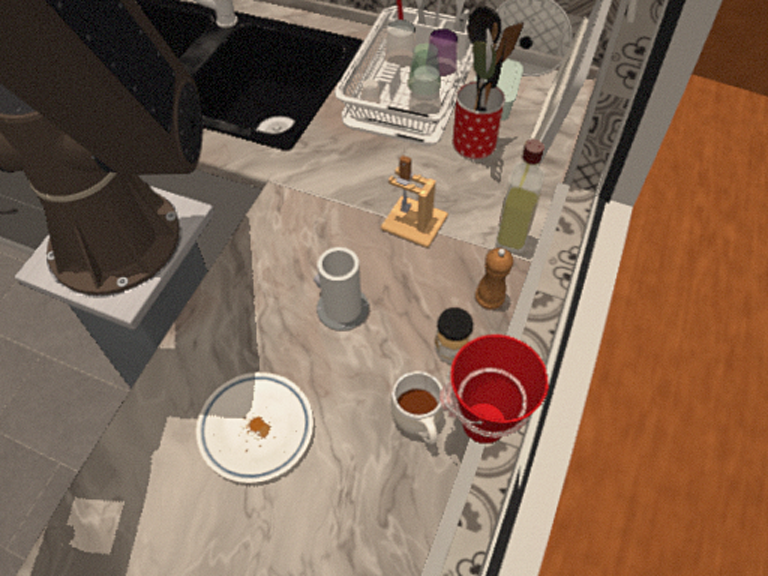

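View pics/t0.png

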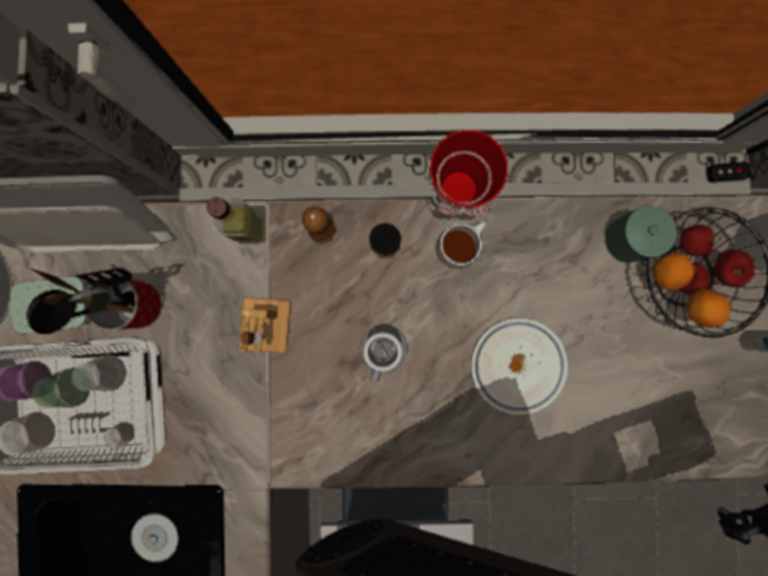

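The overview shows the rack at top (265,325), the housing at (383,350), the plate at (519,365), and the bystanders behind them. I'll enlarge crops of these next.

```bash
python3 - <<'E'
from h import *
t=ld('t0')['color'];s=ld('s0')['color']
def c(im,x0,y0,w,h,k): return cv2.resize(im[y0:y0+h,x0:x0+w],None,fx=k,fy=k,interpolation=cv2.INTER_CUBIC)
A=np.hstack([c(t,152,192,50,50,8),c(t,230,207,50,50,8)])
B=np.hstack([c(s,250,98,50,75,5.334)[:400,:267],c(s,200,155,60,75,5.334)[:400]])
B=cv2.copyMakeBorder(B,0,0,0,800-B.shape[1],cv2.BORDER_CONSTANT)[:200*2]
cv2.imwrite('pics/A.png',A); cv2.imwrite('pics/B.png',B); 
f=ld('t0')
for n,u,v,z in [('plate',519,365,.02),('plL',472,365,.02),('plR',567,365,.02),('plT',519,319,.02),('plB',519,411,.02),('mouth',383,350,.145),('mill',318,218,.15),('jar',385,239,.094),('mug',460,245,.09)]: print(n,onz(f,u/1.5,v/1.5,z).round(4))
E
```

```text
plate [ 0.479 -0.256  0.02 ]
plL [ 0.4806 -0.1588  0.02  ]
plR [ 0.4773 -0.3559  0.02  ]
plT [ 0.5738 -0.2581  0.02  ]
plB [ 0.3845 -0.2541  0.02  ]
mouth [0.5193 0.0224 0.145 ]
mill [0.7673 0.1409 0.15  ]
jar [0.7337 0.0164 0.094 ]
mug [ 0.7204 -0.1307  0.09  ]
```

View pics/A.png

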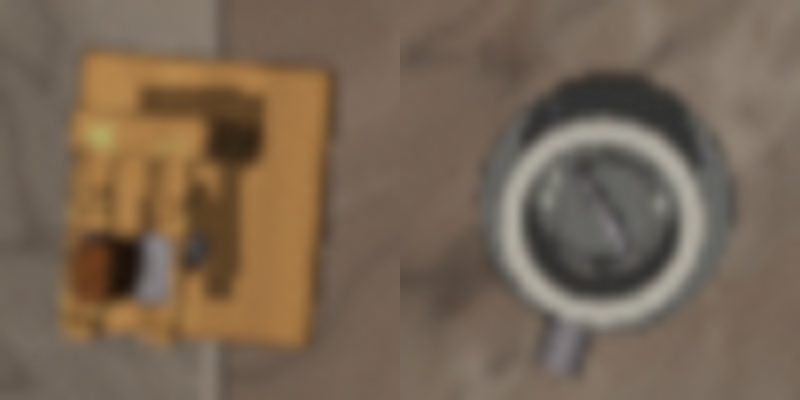

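View pics/B.png

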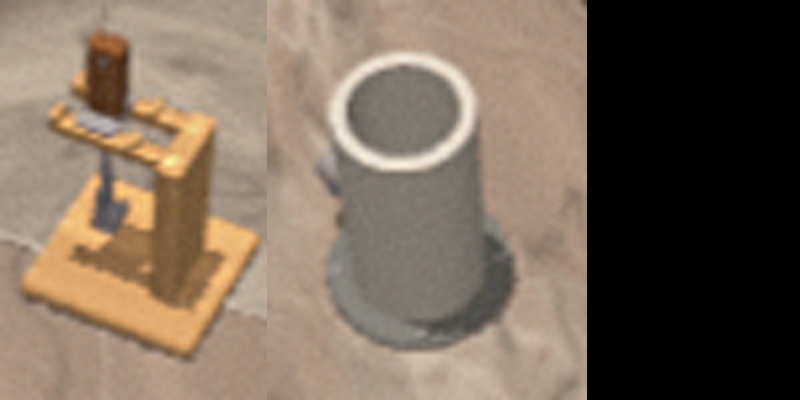

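The crops show the rack yawed slightly clockwise with the handle at crop (90,268). The bail bar runs from about (585,180) to (625,250), and the tap is at the lower left of the housing.

```bash
python3 - <<'E'
from h import *
f=ld('t0');g=ld('s0')
a=lambda x,y:(152+x/8,192+y/8)
b=lambda x,y:(250+x/5.334,98+y/5.334)
for n,p in [('TL',(82,50)),('TR',(330,72)),('BR',(305,345))]: print(n,onz(f,*a(*p),.012).round(4))
print('handle top tri',tri((f,*a(90,268)),(g,*b(109,40))).round(4), onz(f,*a(90,268),.175).round(4),onz(g,*b(109,40),.175).round(4))
print('upright corner', tri((f,*a(205,150)),(g,*b(175,178))).round(4))
h=lambda x,y:(230+(x-400)/8,207+y/8)
e1=onz(f,*h(585,180),.08);e2=onz(f,*h(625,250),.08);print('bar',e1,e2,np.arctan2(*(e1-e2)[[1,0]]))
print('mouth',onz(f,*h(602,221),.145), onz(g,200+(402-267)/5.334,155+112/5.334,.145))
E
```

```text
TL [0.6269 0.315  0.012 ]
TR [0.617  0.2172 0.012 ]
BR [0.5106 0.2277 0.012 ]
handle top tri [0.545  0.2732 0.1741] [0.5449 0.2729 0.175 ] [0.5454 0.2724 0.175 ]
upright corner [0.5896 0.2484 0.1093]
bar [0.52790025 0.02968242 0.08      ] [0.50200311 0.01530393 0.08      ] 0.5068385941722999
mouth [0.51571509 0.02271757 0.145     ] [0.51730313 0.02018284 0.145     ]
```

```bash
python3 -m handwheel '[15,24,8,0,0,50,1,15,24,8,0,0,50,1,15,24,8,0,0,50,1,15,24,8,0,0,50,1,15,24,8,0,0,50,1]'; python3 -m handwheel '[12,24,0,0,0,50,1,12,24,0,0,0,50,1,12,24,0,0,0,50,1,12,24,0,0,0,50,1,12,24,0,0,0,50,1]'
```

```text
clock: 0.72
tcp_pos: [0.4046, -0.3563, 0.312]
ee_rot: [0.0, 0.802, 0.597, 0.0]
ft_force: [0.9, -0.4, 0.0]
opening: 0.0853
finger_force: 0.0
clock: 1.35
tcp_pos: [0.5245, -0.1153, 0.3111]
ee_rot: [-0.0, 0.474, 0.881, 0.0]
ft_force: [-1.1, -0.3, -0.7]
opening: 0.085
finger_force: 0.0
```

```bash
python3 -m handwheel '[0,13.5,4,0,0,51,1,0,13.5,4,0,0,51,1,0,13.5,4,0,0,51,1,0,13.5,4,0,0,51,1,0,13.5,4,0,0,51,1]'; python3 - <<'E'
from h import *
f=save('wrist','w0',s=1.5);print(np.array(f['T_tool_cam']).round(3));g=ld('w0')
for p in [(.517,.0215,.145),(.517,.0215,.08)]:print(proj(g,p)*1.5)
E
```

```text
clock: 1.98
tcp_pos: [0.5234, 0.017, 0.3511]
ee_rot: [-0.0, 0.049, 0.999, -0.0]
ft_force: [-0.3, 0.3, 0.1]
opening: 0.0857
finger_force: 0.0
[[ 0.    -0.957 -0.289  0.072]
 [ 1.    -0.     0.     0.   ]
 [-0.    -0.289  0.957 -0.143]
 [ 0.     0.     0.     1.   ]]
[382.67123524 235.36690146]
[382.05912511 223.35287839]
```

View pics/w0.png

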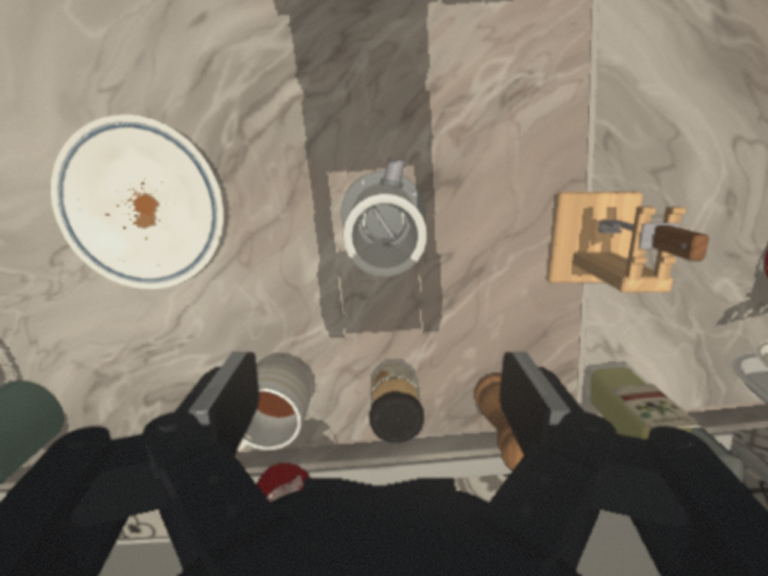

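The plate, housing and rack are all clear in the wrist view: mouth at about (385,235), hook handle top at about (698,247). I'll enlarge both.

```bash
python3 - <<'E'
from h import *
im=ld('w0')['color']
def c(x0,y0,w,h,k): return cv2.resize(im[y0:y0+h,x0:x0+w],None,fx=k,fy=k,interpolation=cv2.INTER_CUBIC)
cv2.imwrite('pics/C.png',np.hstack([c(225,128,62,50,8)[:,:400+96],c(436,128,38,50,8)]))
E
```

```text
(no output)
```

View pics/C.png

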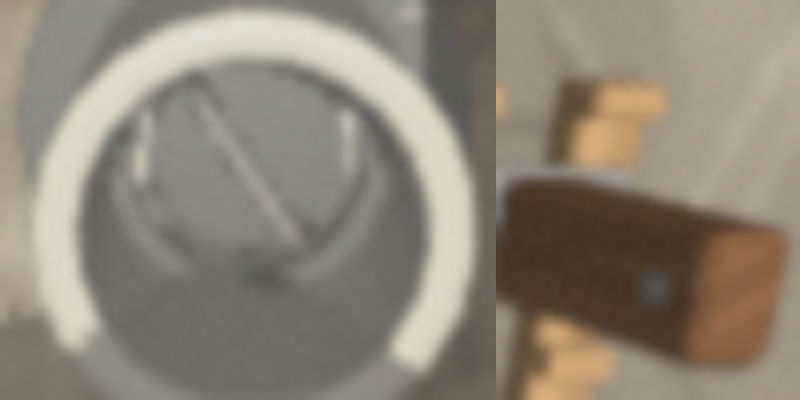

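```bash
python3 - <<'E'
from h import *
from scipy.optimize import least_squares
f=ld('w0');t=ld('t0');s=ld('s0')
h=lambda x,y:(225+x/8,128+y/8)
k=lambda x,y:(436+(x-496)/8,128+y/8)
e1=onz(f,*h(195,80),.08);e2=onz(f,*h(298,245),.08);print('bar',e1,e2,(e1+e2)/2,np.linalg.norm(e1-e2),np.arctan2(*(e1-e2)[[1,0]]))
def ex(p,r=.036):
    q=np.array([proj(f,(p[0]+r*np.cos(a),p[1]+r*np.sin(a),.145)) for a in np.linspace(0,6.283,180)])
    q=(q-[225,128])*8; return np.array([q[:,0].min(),q[:,0].max(),q[:,1].min()])
o=least_squares(lambda p:ex(p)-[33,475,8],[.517,.021]);print('mouth',o.x,o.fun)
print('handle',onz(f,*k(738,297),.175), tri((f,*k(738,297)),(t,152+90/8,192+268/8),(s,250+109/5.334,98+40/5.334)))
a,b,c,d=[onz(f,*k(*p),.175) for p in [(705,232),(788,235),(770,362),(690,360)]]
print('edges',np.linalg.norm(a-b),np.linalg.norm(a-d),np.arctan2(*(d-a)[[1,0]]),np.arctan2(*(c-b)[[1,0]]))
# housing in top view check
for n,p in [('mill',(492/1.5,380/1.5)),]: pass
E
```

```text
bar [0.50003314 0.0151929  0.08      ] [0.5328635 0.0314542 0.08     ] [0.51644832 0.02332355 0.08      ] 0.036636902755261005 -2.6817016540971834
mouth [0.51816111 0.02348881] [-4.48872583  4.48920732  0.24634626]
handle [0.54565477 0.27319895 0.175     ] [0.5452578  0.27282906 0.17502248]
edges 0.012984549837798965 0.019682604904768388 -0.001261938882691717 -0.01563194532714273
```

```bash
python3 -m handwheel '[2.2,25.6,-8,0,0,2,1,2.2,25.6,-8,0,0,2,1,2.2,25.6,-8,0,0,2,1,2.2,25.6,-8,0,0,2,1,2.2,25.6,-8,0,0,2,1]'; python3 -m handwheel '[0,0,-5,0,0,0,1,0,0,-9,0,0,0,1,0,0,-13.8,0,0,0,1,0,0,-13.8,0,0,0,1,0,0,-13.8,0,0,0,1]'
```

```text
clock: 2.65
tcp_pos: [0.5448, 0.2754, 0.2696]
ee_rot: [-0.001, 0.035, 0.999, -0.0]
ft_force: [0.3, -1.0, 0.6]
opening: 0.0854
finger_force: 0.0
clock: 3.28
tcp_pos: [0.5465, 0.2725, 0.1348]
ee_rot: [0.001, 0.036, 0.999, 0.0]
ft_force: [-0.3, -0.3, 0.6]
opening: 0.0851
finger_force: 0.0
```

```bash
python3 -m handwheel '[0,0,0,0,0,0,-1,0,0,0,0,0,0,-1,0,0,0,0,0,0,-1,0,0,0,0,0,0,-1,0,0,0,0,0,0,-1]'; python3 -m handwheel '[0,0,0,0,0,0,-1,0,0,0,0,0,0,-1]'
```

```text
clock: 3.9
tcp_pos: [0.5457, 0.2726, 0.1337]
ee_rot: [0.0, 0.035, 0.999, 0.0]
ft_force: [-1.2, -0.9, 5.8]
opening: 0.0132
finger_force: 58.5
clock: 4.15
tcp_pos: [0.5457, 0.2726, 0.1337]
ee_rot: [0.0, 0.035, 0.999, 0.0]
ft_force: [-0.9, -1.2, 6.6]
opening: 0.0132
finger_force: 58.5
```

```bash
python3 -m handwheel '[0,0,1,0,0,0,-1,0,0,2,0,0,0,-1,-3,0.3,2,0,0,0,-1,-6,0.6,2,0,0,0,-1,-9,0.9,2,0,0,0,-1]'; python3 -m handwheel '[0,0,4,0,0,0,-1,0,0,9,0,0,0,-1,0,-4,14,0,0,0,-1,0,-10,14,0,0,0,-1,0,-10,14,0,0,0,-1]'
python3 - <<'E'
from h import *
f=save('wrist','w1',s=1.5)
E
```

```text
clock: 4.78
tcp_pos: [0.455, 0.2816, 0.154]
ee_rot: [0.0, 0.035, 0.999, 0.0]
ft_force: [-0.3, -0.1, -1.3]
opening: 0.0136
finger_force: 58.4
clock: 5.4
tcp_pos: [0.4556, 0.1785, 0.2948]
ee_rot: [0.001, 0.037, 0.999, -0.0]
ft_force: [-0.6, 0.9, -1.0]
opening: 0.0132
finger_force: 59.0
```

View pics/w1.png

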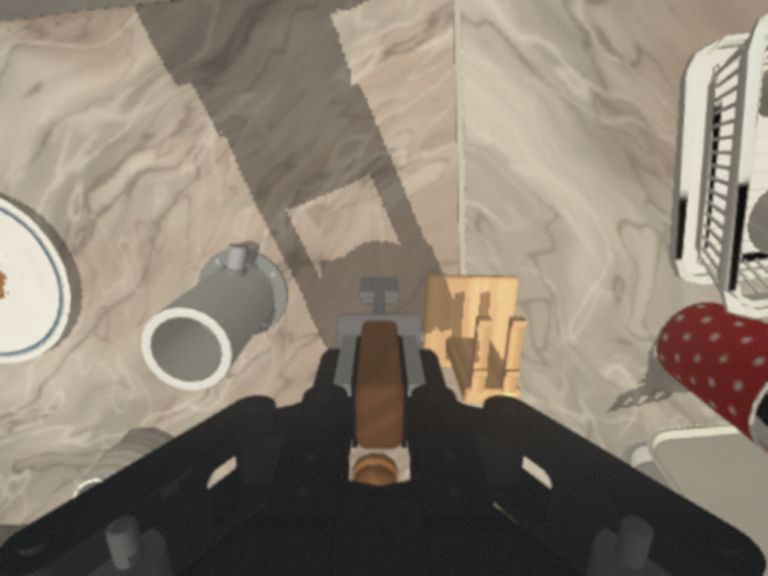

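The hook hangs straight in the fingers; the collar spans u 336–421 with its lower edge at v≈335, and the J is at (361–399, 278–303). I'll compare this with a model projection to get the hook's offset in the tool.

```bash
python3 - <<'E'
from h import *
from scipy.spatial.transform import Rotation as Ro
f=ld('w1'); w,x,y,z=f['rot'];T=Ro.from_quat([x,y,z,w]).as_matrix()
H=np.diag([-1,1,-1.]) # hook axes in tool
def P(p,dx=0,dy=0): return proj(f,f['tcp']+T@(H@(np.array(p)+[dx,dy,-.0997])))*1.5
for dx in (-.002,0,.002):
  print(dx,'collar top back', *[P((-.012,s*.017,.090),dx).round(1) for s in(1,-1)],'backplate bot',*[P((-.002,s*.011,0),dx).round(1) for s in(1,-1)],'bp top(?)',*[P((-.002,s*.011,.011),dx).round(1) for s in(1,-1)],'handle bottom -x',P((-.011,.007,.141),dx).round(1),P((-.011,-.007,.141),dx).round(1), 'floor',P((-.002,.011,0.005),dx).round(1))
im=f['color'][170:320,200:300]; cv2.imwrite('pics/D.png',cv2.resize(im,None,fx=4,fy=4,interpolation=cv2.INTER_CUBIC))
E
```

```text
-0.002 collar top back [420.9 309.8] [334.5 309.8] backplate bot [396.1 272.3] [359.9 272.3] bp top(?) [396.9 277.4] [359.1 277.4] handle bottom -x [402.7 378.9] [352.1 378.9] floor [396.5 274.6]
0 collar top back [420.8 314.5] [334.7 314.5] backplate bot [396.1 275.5] [359.9 275.5] bp top(?) [396.8 280.7] [359.1 280.7] handle bottom -x [402.5 385.2] [352.2 385.2] floor [396.4 277.8]
0.002 collar top back [420.6 319.2] [334.8 319.2] backplate bot [396.  278.6] [360.  278.6] bp top(?) [396.8 284. ] [359.2 284. ] handle bottom -x [402.4 391.5] [352.4 391.5] floor [396.4 281. ]
```

View pics/D.png

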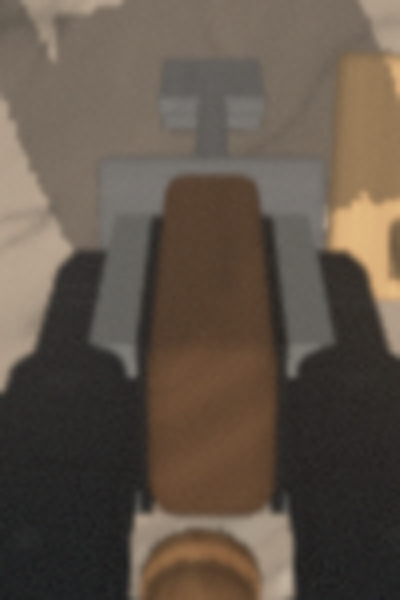

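```bash
python3 -m handwheel '[1,-2.8,0,0,0,-10.6,-1,2,-5.6,0,0,0,-21.2,-1,3,-8.4,0,0,0,-31.8,-1,4.2,-11.2,0,0,0,-42.4,-1,5.3,-14,0,0,0,-53,-1]'; python3 -m handwheel '[0,0,0,0,0,-5.2,-1,0,0,0,0,0,-5.2,-1,0,0,0,0,0,-5.2,-1]'; python3 -c "
from h import *;s=r.get_state();print(s['tcp_pos'],s['ee_rot'],2*np.arctan2(s['ee_rot'][2],s['ee_rot'][1])-np.pi,s['ft_force'],s['wrist_torque'])"
```

```text
clock: 6.08
tcp_pos: [0.5092, 0.0417, 0.2934]
ee_rot: [-0.0, 0.48, 0.877, 0.0]
ft_force: [-0.1, 0.4, -1.5]
opening: 0.0132
finger_force: 59.1
clock: 6.45
tcp_pos: [0.5086, 0.0423, 0.2933]
ee_rot: [-0.0, 0.515, 0.857, 0.0]
ft_force: [0.7, -1.0, -1.4]
opening: 0.0132
finger_force: 59.1
[0.50859837 0.04228094 0.2932757 ] [-1.03461602e-04  5.15420117e-01  8.56937624e-01  2.07161495e-06] -1.0829956690431843 [ 0.71385649 -0.98206781 -1.37999654] [-0.03139413  0.02929558 -0.02075128]
```

```bash
python3 -m handwheel '[0,-0.4,0,0,0,0,-1,0,-0.4,-3,0,0,0,-1,0,-0.4,-6,0,0,0,-1,0,-0.4,-8.5,0,0,0,-1,0,-0.4,-10,0,0,0,-1]'; python3 -m handwheel '[0,0,-0.6,0,0,0,-1,0,0,-1.2,0,0,0,-1,0,0,-1.8,0,0,0,-1]'
```

```text
clock: 7.08
tcp_pos: [0.5082, 0.0376, 0.1923]
ee_rot: [-0.0, 0.516, 0.856, -0.0]
ft_force: [-0.0, -0.3, -0.1]
opening: 0.0131
finger_force: 59.2
clock: 7.45
tcp_pos: [0.5091, 0.0375, 0.1755]
ee_rot: [0.0, 0.517, 0.856, 0.0]
ft_force: [0.5, 0.1, -0.4]
opening: 0.0134
finger_force: 59.2
```

```bash
python3 -m handwheel '[0,0.1,-0.4,0,0,0,-1,0,0.1,-0.8,0,0,0,-1,0,0.1,-1.2,0,0,0,-1,0,0.1,-1.2,0,0,0,-1]'; python3 -c "
from h import *;s=r.get_state();print(s['tcp_pos'],s['ft_force'],s['wrist_torque'])
f=save('wrist','w2',(150,130,360,290),3.6)"
```

```text
clock: 7.95
tcp_pos: [0.5085, 0.0385, 0.163]
ee_rot: [-0.0, 0.517, 0.856, -0.0]
ft_force: [0.3, 1.2, -0.8]
opening: 0.0132
finger_force: 59.2
[0.50846798 0.03852462 0.16301753] [ 0.30856819  1.16775107 -0.84928506] [ 0.03565546  0.02326056 -0.05160659]
```

View pics/w2.png

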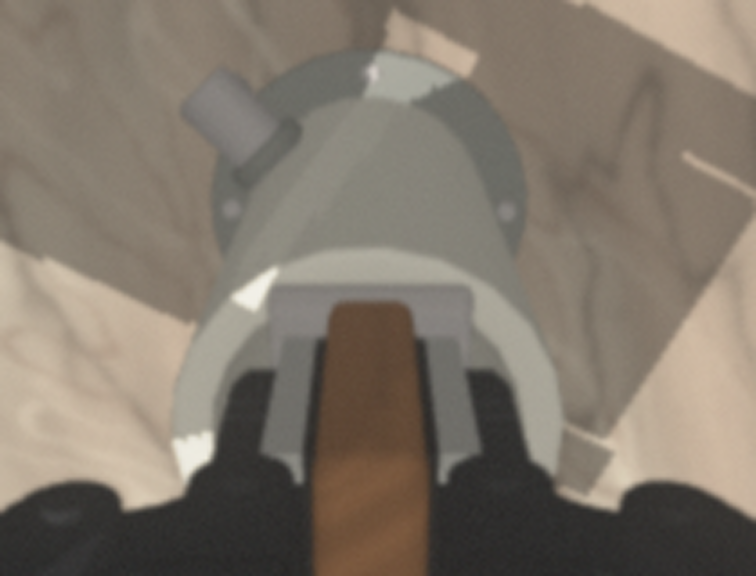

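The hook is in the bore behind the bar, with the collar above the rim at (270–470, 290) and clear all round. I'll slide it under the bar and raise it.

```bash
python3 -m handwheel '[0.2,-0.38,0,0,0,0,-1,0.4,-0.76,0,0,0,0,-1,0.6,-1.15,0,0,0,0,-1,0.6,-1.15,0,0,0,0,-1]'; python3 -m handwheel '[0,0,0.4,0,0,0,-1,0,0,0.8,0,0,0,-1,0,0,0.8,0,0,0,-1]'; python3 -m handwheel '[0,0,0.1,0,0,0,-1,0,0,0.2,0,0,0,-1,0,0,0.2,0,0,0,-1]'; python3 -c "
from h import *;s=r.get_state();print(s['tcp_pos'],s['ft_force'],s['wrist_torque'])"
```

```text
clock: 8.5
tcp_pos: [0.5148, 0.0267, 0.1633]
ee_rot: [0.0, 0.517, 0.856, 0.0]
ft_force: [0.6, -0.7, -0.7]
opening: 0.0135
finger_force: 59.2
clock: 8.88
tcp_pos: [0.5149, 0.0271, 0.1718]
ee_rot: [0.0, 0.517, 0.856, 0.0]
ft_force: [-0.6, 0.3, -1.6]
opening: 0.0132
finger_force: 59.2
clock: 9.25
tcp_pos: [0.5145, 0.0271, 0.1732]
ee_rot: [-0.0, 0.517, 0.856, -0.0]
ft_force: [-0.5, -0.5, -1.7]
opening: 0.0134
finger_force: 59.1
[0.5144885  0.02707563 0.17322865] [-0.45448868 -0.46161075 -1.74578376] [ 0.01466996 -0.02625463  0.00428769]
```

```bash
python3 -m handwheel '[0,0,0.1,0,0,0,-1,0,0,0.15,0,0,0,-1,0,0,0.15,0,0,0,-1,0,0,0.15,0,0,0,-1]'; python3 -c "
from h import *;s=r.get_state();print(s['tcp_pos'],s['ft_force'],s['wrist_torque'])"
```

```text
clock: 9.75
tcp_pos: [0.5146, 0.027, 0.1748]
ee_rot: [-0.0, 0.517, 0.856, -0.0]
ft_force: [0.1, 0.7, -2.2]
opening: 0.0132
finger_force: 59.1
[0.51459353 0.02703886 0.17478419] [ 0.09392079  0.70964383 -2.20263434] [0.02090333 0.04580234 0.06034849]
```

```bash
cat > chk.py <<'E'
from h import *
import sys
T=[];F=[]
for i in range(3):
    s=r.get_state();T.append(s['wrist_torque']);F.append(s['ft_force'])
    if i<2: vision.grab_frame('top')
e=s['ee_rot'];T=np.mean(T,0);F=np.mean(F,0)
print('t%.1f'%s['clock'],s['tcp_pos'].round(4),'psi %.3f'%(2*np.arctan2(e[2],e[1])-np.pi),'T',T.round(3),'F',F.round(1))
sys.exit(abs(T[2])>float(sys.argv[1]) or np.hypot(F[0],F[1])>8)
E
python3 -m handwheel '[0,0,-0.1,0,0,0,-1,0,0,-0.1,0,0,0,-1]' >/dev/null; python3 chk.py 0.08 && python3 -m handwheel '[-0.05,-0.03,0,0,0,6,-1,-0.09,-0.06,0,0,0,12,-1,-0.09,-0.06,0,0,0,12,-1]' >/dev/null && python3 chk.py 0.08 && python3 -m handwheel '[-0.03,-0.03,0,0,0,4,-1,-0.05,-0.06,0,0,0,8,-1,-0.05,-0.06,0,0,0,8,-1]' >/dev/null && python3 chk.py 0.08 && python3 -m handwheel '[-0.02,-0.02,0,0,0,3,-1,-0.02,-0.02,0,0,0,3,-1]'>/dev/null && python3 chk.py 0.08
```

```text
t10.1 [0.5146 0.027  0.1738] psi -1.086 T [0.01  0.036 0.005] F [ 0.4  0.7 -2.3]False
```

```bash
sed -i 's/^sys.exit(\(.*\))$/sys.exit(int(bool(\1)))/' chk.py; tail -1 chk.py
python3 -m handwheel '[-0.05,-0.03,0,0,0,6,-1,-0.09,-0.06,0,0,0,12,-1,-0.09,-0.06,0,0,0,12,-1]' >/dev/null && python3 chk.py 0.08 && python3 -m handwheel '[-0.03,-0.03,0,0,0,4,-1,-0.05,-0.06,0,0,0,8,-1,-0.05,-0.06,0,0,0,8,-1]' >/dev/null && python3 chk.py 0.08 && python3 -m handwheel '[-0.02,-0.02,0,0,0,3,-1,-0.02,-0.02,0,0,0,3,-1]'>/dev/null && python3 chk.py 0.08
```

```text
sys.exit(int(bool(abs(T[2])>float(sys.argv[1]) or np.hypot(F[0],F[1])>8)))
t10.6 [0.5137 0.0264 0.1738] psi -0.879 T [-0.011  0.031 -0.018] F [ 0.5  0.4 -1.9]
t11.1 [0.5133 0.0258 0.1738] psi -0.740 T [-0.013  0.001  0.013] F [ 0.3  0.4 -2. ]
t11.4 [0.513  0.0256 0.1738] psi -0.687 T [0.011 0.    0.005] F [ 0.2 -0.3 -1.9]
```

```bash
H="python3 -m handwheel"
$H '[-0.01,-0.02,0,0,0,2.5,-1,-0.01,-0.02,0,0,0,2.5,-1]'>/dev/null && python3 chk.py 0.08 && $H '[-0.01,-0.02,0,0,0,2.5,-1,-0.01,-0.02,0,0,0,2.5,-1]'>/dev/null && python3 chk.py 0.08 && $H '[-0.01,-0.02,0,0,0,2.5,-1,-0.01,-0.02,0,0,0,2.5,-1]'>/dev/null && python3 chk.py 0.08 && $H '[-0.01,-0.02,0,0,0,2.5,-1,-0.01,-0.02,0,0,0,2.5,-1]'>/dev/null && python3 chk.py 0.08 && $H '[-0.01,-0.02,0,0,0,2.5,-1,-0.01,-0.02,0,0,0,2.5,-1]'>/dev/null && python3 chk.py 0.08 && $H '[-0.01,-0.02,0,0,0,2.5,-1,-0.01,-0.02,0,0,0,2.5,-1]'>/dev/null && python3 chk.py 0.08
```

```text
t11.8 [0.5129 0.0254 0.1738] psi -0.643 T [-0.01   0.007 -0.   ] F [ 0.  -0.1 -1.8]
t12.1 [0.5128 0.0252 0.1738] psi -0.599 T [ 0.014 -0.028 -0.001] F [-0.2 -0.1 -2.2]
t12.4 [0.5127 0.025  0.1738] psi -0.555 T [ 0.008  0.024 -0.012] F [-0.1 -0.5 -2.8]
t12.8 [0.5126 0.0248 0.1738] psi -0.512 T [ 0.034 -0.014 -0.009] F [-0.4  0.4 -2.9]
t13.2 [0.5125 0.0246 0.1738] psi -0.468 T [-0.027  0.003 -0.012] F [-0.3 -0.1 -2.5]
t13.5 [0.5124 0.0244 0.1738] psi -0.425 T [-0.022 -0.011 -0.015] F [-0.   0.1 -2.8]
```

```bash
H="python3 -m handwheel"
$H '[-0.01,-0.02,0,0,0,2.5,-1,-0.01,-0.02,0,0,0,2.5,-1]'>/dev/null && python3 chk.py 0.08 && $H '[-0.01,-0.02,0,0,0,2.5,-1,-0.01,-0.02,0,0,0,2.5,-1]'>/dev/null && python3 chk.py 0.08 && $H '[-0.01,-0.02,0,0,0,2.5,-1,-0.01,-0.02,0,0,0,2.5,-1]'>/dev/null && python3 chk.py 0.08 && $H '[0,-0.02,0,0,0,2.5,-1,0,-0.02,0,0,0,2.5,-1]'>/dev/null && python3 chk.py 0.08 && $H '[0,-0.02,0,0,0,2.5,-1,0,-0.02,0,0,0,2.5,-1]'>/dev/null && python3 chk.py 0.08 && $H '[0,-0.02,0,0,0,2.5,-1,0,-0.02,0,0,0,2.5,-1]'>/dev/null && python3 chk.py 0.08
```

```text
t13.8 [0.5123 0.0242 0.1738] psi -0.381 T [ 0.017  0.002 -0.004] F [ 0.3 -0.  -2.2]
t14.2 [0.5122 0.024  0.1738] psi -0.337 T [ 0.074 -0.003 -0.009] F [ 0.1  0.4 -2.5]
t14.6 [0.5121 0.0238 0.1738] psi -0.294 T [ 0.086 -0.062 -0.023] F [ 0.2  0.2 -2.6]
t14.9 [0.5121 0.0236 0.1738] psi -0.250 T [ 0.064 -0.062 -0.033] F [ 0.4  0.  -1.6]
t15.2 [0.5122 0.0234 0.1738] psi -0.206 T [ 0.048 -0.074  0.01 ] F [ 0.8  0.6 -2.5]
t15.6 [0.5121 0.0232 0.1738] psi -0.163 T [ 0.06  -0.09  -0.077] F [ 1.1  0.4 -2.6]
```

```bash
H="python3 -m handwheel"
python3 chk.py 0.1 && $H '[0,-0.01,0,0,0,1.2,-1,0,-0.01,0,0,0,1.2,-1]'>/dev/null && python3 chk.py 0.1 && $H '[0,-0.01,0,0,0,1.2,-1,0,-0.01,0,0,0,1.2,-1]'>/dev/null && python3 chk.py 0.1
```

```text
t15.7 [0.5122 0.0232 0.1738] psi -0.162 T [ 0.058 -0.085 -0.064] F [ 0.9  0.3 -2.5]
t16.1 [0.5121 0.0231 0.1738] psi -0.140 T [ 0.111 -0.104 -0.115] F [ 0.6  0.3 -2.2]
```

```bash
H="python3 -m handwheel"
$H '[0,0,0,0,0,0.6,-1,0,0,0,0,0,0.6,-1]'>/dev/null; python3 chk.py 0.1; $H '[0,0,0,0,0,-1.2,-1,0,0,0,0,0,-1.2,-1]'>/dev/null;python3 chk.py .1
```

```text
t16.4 [0.5121 0.0231 0.1738] psi -0.130 T [ 0.05  -0.107 -0.097] F [ 0.6  0.6 -1.9]
t16.8 [0.5121 0.0231 0.1738] psi -0.151 T [ 0.124 -0.12  -0.068] F [ 0.3  0.4 -2.1]
```

```bash
H="python3 -m handwheel"
$H '[0,0,0.15,0,0,0,-1,0,0,0.15,0,0,0,-1]'>/dev/null; python3 chk.py 0.1; $H '[0,0,0.15,0,0,0,-1,0,0,0.15,0,0,0,-1]'>/dev/null; python3 chk.py 0.1;  $H '[0,0,0.1,0,0,0,-1,0,0,0.1,0,0,0,-1]'>/dev/null; python3 chk.py 0.1
```

```text
t17.1 [0.512  0.0231 0.1753] psi -0.151 T [ 0.153  0.005 -0.064] F [-0.1  0.6 -3.7]
t17.4 [0.5121 0.0231 0.1768] psi -0.151 T [ 0.163  0.038 -0.057] F [-0.2  0.4 -3.5]
t17.8 [0.5121 0.0231 0.1778] psi -0.151 T [ 0.146  0.008 -0.052] F [-0.7  0.7 -4. ]
```

```bash
H="python3 -m handwheel"
$H '[0,0,0.1,0,0,0,-1,0,0,0.1,0,0,0,-1]'>/dev/null; python3 chk.py 0.1; $H '[0,0,0.1,0,0,0,-1,0,0,0.1,0,0,0,-1]'>/dev/null; python3 chk.py 0.1
```

```text
t18.1 [0.5121 0.0231 0.1788] psi -0.151 T [ 0.124 -0.005 -0.064] F [-0.1  0.8 -3.6]
t18.5 [0.5121 0.0231 0.1798] psi -0.151 T [ 0.127  0.038 -0.073] F [-0.4  0.4 -4.3]
```

```bash
H="python3 -m handwheel"
$H '[0,0,0.2,0,0,0,-1,0,0,0.2,0,0,0,-1]'>/dev/null; python3 chk.py 0.1 && $H '[0,0,0.3,0,0,0,-1,0,0,0.3,0,0,0,-1]'>/dev/null && python3 chk.py 0.1 && $H '[0,0,0.3,0,0,0,-1,0,0,0.3,0,0,0,-1]'>/dev/null && python3 chk.py 0.1 && $H '[0,0,0.3,0,0,0,-1,0,0,0.6,0,0,0,-1,0,0,0.6,0,0,0,-1]'>/dev/null && python3 chk.py 0.1
```

```text
t18.9 [0.5122 0.0231 0.1819] psi -0.151 T [ 0.127  0.005 -0.059] F [-0.4 -0.1 -3.4]
t19.2 [0.5122 0.0231 0.1849] psi -0.151 T [ 0.023  0.003 -0.004] F [ 0.3 -0.1 -2.7]
t19.6 [0.5121 0.0231 0.1879] psi -0.151 T [-0.019 -0.022 -0.026] F [ 0.1 -0.1 -2.6]
t20.0 [0.5121 0.0231 0.1939] psi -0.151 T [ 0.007  0.014 -0.004] F [-0.9 -0.2 -2. ]
```

```bash
H="python3 -m handwheel"
$H '[0,0,1,0,0,0,-1,0,0,2.5,0,0,0,-1,0,0,4,0,0,0,-1,0,0,5.5,0,0,0,-1,0,0,7,0,0,0,-1]'>/dev/null; python3 chk.py 0.1 && $H '[0,0,1.5,0,0,0,-1,0,0,3,0,0,0,-1,0,0,4.5,0,0,0,-1,0,0,6,0,0,0,-1,0,0,7.6,0,0,0,-1]'>/dev/null && python3 chk.py 0.1
python3 - <<'E'
from h import *
f=ld('w0')
L,R,T,B=[onz(f,u/1.5,v/1.5,.02) for u,v in [(52,185),(224,215),(128,115),(155,290)]]
print(L,R,T,B)
from scipy.optimize import least_squares
for n in('w0','t0'):
    g=ld(n);im=g['color'].astype(int);
    def ex(p):
        q=np.array([proj(g,(p[0]+.1*np.cos(a),p[1]+.1*np.sin(a),.02)) for a in np.linspace(0,6.283,180)])*1.5
        return np.r_[q.min(0),q.max(0)]
    o=least_squares(lambda p:ex(p)-{'w0':[52,114,225,290],'t0':[471,318.5,568,412]}[n],[.48,-.256]);print(n,o.x,o.fun)
E
```

```text
t20.8 [0.5131 0.0231 0.2657] psi -0.151 T [-0.014 -0.024  0.004] F [ 0.4 -0.2 -1.4]
t21.5 [0.513  0.0231 0.3418] psi -0.151 T [ 0.01   0.006 -0.007] F [ 0.7  0.3 -1.1]
[ 0.44426285 -0.34865209  0.02      ] [ 0.49875498 -0.15791608  0.02      ] [ 0.38130219 -0.24083594  0.02      ] [ 0.5793126  -0.26056414  0.02      ]
w0 [ 0.47934395 -0.25487615] [ 0.02866375  0.02686545 -0.02725688 -0.03720826]
t0 [ 0.47868443 -0.25736132] [ 0.3203895  -1.83195819 -0.3171194   1.81855058]
```

```bash
python3 - <<'E'
from h import *
F=[]
for i in range(6): s=r.get_state();F.append(s['ft_force']);vision.grab_frame('top')
print(np.mean(F,0),np.std(F,0))
f=save('scene','s2');g=ld('s0');f=ld('s2')
c=s['tcp_pos']; e=s['ee_rot'];psi=2*np.arctan2(e[2],e[1])-np.pi
b=c-[0,0,.1627]+[.005*np.cos(psi),.005*np.sin(psi),0]
for z in (-.03,-.01,.005,.02,.035,.044,.06,.07):
    u,v=proj(f,b+[0,0,z]).round().astype(int);print(z,(u,v),f['color'][v,u],g['color'][v,u])
E
```

```text
[-0.17997468 -0.01791531 -2.56169154] [0.41375198 0.46438373 0.41901216]
-0.03 (np.int64(225), np.int64(175)) [108 117 123] [113 122 131]
-0.01 (np.int64(225), np.int64(170)) [66 69 74] [112 119 127]
0.005 (np.int64(225), np.int64(167)) [67 73 72] [112 122 132]
0.02 (np.int64(224), np.int64(163)) [67 69 72] [130 152 174]
0.035 (np.int64(224), np.int64(159)) [74 80 81] [138 159 182]
0.044 (np.int64(224), np.int64(157)) [74 81 81] [136 156 179]
0.06 (np.int64(223), np.int64(153)) [83 83 89] [143 164 185]
0.07 (np.int64(223), np.int64(150)) [103 105 113] [144 165 185]
```

```bash
H="python3 -m handwheel"
$H '[-0.1,-1,0,0,0,0,-1,-0.4,-3,0,0,0,0,-1,-0.8,-6,0,0,0,0,-1,-1.2,-9,0,0,0,0,-1,-1.6,-12,0,0,0,0,-1]'; $H '[-0.4,-3,-1,0,0,0,-1,-0.9,-6,-3,0,0,0,-1,-1.4,-9.5,-5,0,0,0,-1,-2,-13,-7,0,0,0,-1,-2.3,-15,-8,0,0,0,-1]'; $H '[0,-0.9,-1,0,0,0,-1,0,-0.9,-3,0,0,0,-1,0,-0.9,-5,0,0,0,-1,0,-0.9,-5.5,0,0,0,-1,0,-0.9,-5.5,0,0,0,-1]'; python3 chk.py .1
```

```text
clock: 22.45
tcp_pos: [0.4957, -0.0984, 0.3397]
ee_rot: [-0.0, 0.075, 0.997, -0.0]
ft_force: [-0.3, -0.0, -2.6]
opening: 0.0136
finger_force: 58.9
clock: 23.08
tcp_pos: [0.4721, -0.2486, 0.2587]
ee_rot: [-0.001, 0.076, 0.997, 0.0]
ft_force: [-0.5, 0.6, -1.9]
opening: 0.0131
finger_force: 58.9
clock: 23.7
tcp_pos: [0.4734, -0.2556, 0.2051]
ee_rot: [0.0, 0.075, 0.997, 0.0]
ft_force: [0.4, 0.1, -2.4]
opening: 0.0134
finger_force: 58.9
t23.8 [ 0.4737 -0.2559  0.2056] psi -0.150 T [ 0.017  0.018 -0.016] F [ 0.3  0.4 -2.4]
```

```bash
H="python3 -m handwheel"
$H '[0,0,-1,0,0,0,-1,0,0,-2,0,0,0,-1,0,0,-2.7,0,0,0,-1,0,0,-3.1,0,0,0,-1,0,0,-3.1,0,0,0,-1]'>/dev/null; python3 chk.py .1; $H '[0,0,-0.08,0,0,0,-1,0,0,-0.16,0,0,0,-1,0,0,-0.24,0,0,0,-1,0,0,-0.32,0,0,0,-1,0,0,-0.4,0,0,0,-1]'>/dev/null; python3 chk.py .1;$H '[0,0,-0.1,0,0,0,-1,0,0,-0.2,0,0,0,-1,0,0,-0.3,0,0,0,-1,0,0,-0.3,0,0,0,-1]'>/dev/null; python3 chk.py .1
```

```text
t24.5 [ 0.4732 -0.256   0.1739] psi -0.151 T [ 0.012 -0.003  0.02 ] F [-0.1  0.1 -1.9]
t25.2 [ 0.4731 -0.2559  0.1697] psi -0.151 T [ 0.034  0.086 -0.015] F [-0.2  0.3 -1.2]
t25.9 [ 0.4731 -0.2558  0.1668] psi -0.151 T [0.027 0.062 0.001] F [ 0.1  0.2 -1.3]
```

```bash
H="python3 -m handwheel"
$H '[0,0,-0.25,0,0,0,-1,0,0,-0.5,0,0,0,-1,0,0,-0.75,0,0,0,-1,0,0,-0.75,0,0,0,-1]'>/dev/null; python3 chk.py .1; $H '[-0.3,0.05,0,0,0,0,-1,-0.6,0.09,0,0,0,0,-1,-0.9,0.14,0,0,0,0,-1,-0.9,0.14,0,0,0,0,-1]'>/dev/null; python3 chk.py .1
```

```text
t26.4 [ 0.4731 -0.2559  0.1593] psi -0.151 T [0.037 0.044 0.037] F [-0.3 -0.  -1. ]
t27.1 [ 0.4642 -0.2545  0.1594] psi -0.151 T [-0.006 -0.017 -0.016] F [ 0.2  0.4 -0.8]
```

```bash
H="python3 -m handwheel"
$H '[-0.5,0.08,0,0,0,0,-1,-1.3,0.2,0,0,0,0,-1,-1.3,0.2,0,0,0,0,-1]'>/dev/null; python3 chk.py .1; $H '[0,0,0.5,0,0,0,-1,0,0,1.2,0,0,0,-1,0,0,2,0,0,0,-1]'>/dev/null; python3 chk.py .1; $H '[0,0,2,0,0,0,-1,0,0,5,0,0,0,-1,0,0,9,0,0,0,-1,0,0,12,0,0,0,-1,0,0,12,0,0,0,-1]'>/dev/null; python3 -c "
from h import *
s=r.get_state();print(s['tcp_pos']);F=[]
a=save('scene','s3');t=save('top','t3')
def c(im,x0,y0,w,h,k): return cv2.resize(im[y0:y0+h,x0:x0+w],None,fx=k,fy=k,interpolation=cv2.INTER_CUBIC)
cv2.imwrite('pics/E.png',np.hstack([c(a['color'],125,235,95,95,4.2),c(t['color'],305,205,80,95,4.2)]))"
```

```text
t27.5 [ 0.4511 -0.2526  0.1594] psi -0.151 T [-0.01  -0.029 -0.011] F [ 0.8 -0.8 -1. ]
t28.0 [ 0.4517 -0.2528  0.1804] psi -0.151 T [-0.011 -0.008  0.028] F [ 0.5 -0.6 -0.5]
[ 0.45210488 -0.25307658  0.30144768]
```

View pics/E.png

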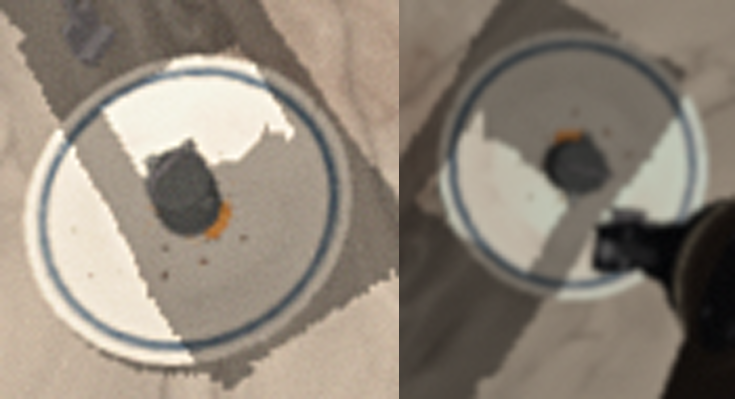

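The cartridge stands upright in the middle of the plate, with its top-view centre at (576,165) and the plate centre at about (575,165). The hook is free of it, so I'll take it back to the rack.

```bash
H="python3 -m handwheel"
$H '[0.1,4,0,0,0,2,-1,0.1,10,0,0,0,4,-1,0.2,16,0,0,0,4.6,-1,0.2,22,0,0,0,4.6,-1,0.2,28,0,0,0,4.6,-1]' ; $H '[0,6,0,0,0,0,-1,0,12,0,0,0,0,-1,0.1,18,0,0,0,0,-1,0.1,23,0,0,0,0,-1,0.1,25.5,0,0,0,0,-1]'; $H '[0,0,-5,0,0,0,-1,0,0,-10,0,0,0,-1,0,0,-13,0,0,0,-1,0,0,-13,0,0,0,-1]' >/dev/null; python3 chk.py .1
```

```text
clock: 29.35
tcp_pos: [0.4522, 0.0293, 0.2982]
ee_rot: [-0.001, 0.035, 0.999, -0.0]
ft_force: [0.7, -0.8, -0.8]
opening: 0.0136
finger_force: 59.1
clock: 29.98
tcp_pos: [0.4531, 0.2848, 0.2977]
ee_rot: [-0.001, 0.034, 0.999, -0.0]
ft_force: [0.3, -0.0, -0.7]
opening: 0.0134
finger_force: 59.1
t30.6 [0.4541 0.2825 0.1694] psi -0.071 T [-0.025 -0.02   0.02 ] F [ 0.2  0.6 -0.3]
```

```bash
H="python3 -m handwheel"
$H '[0,0,-1.5,0,0,0,-1,2.5,-0.3,-1.5,0,0,0,-1,5,-0.55,-1.5,0,0,0,-1,7.5,-0.8,-1.5,0,0,0,-1,9.2,-1,-1.5,0,0,0,-1]' >/dev/null;python3 chk.py .1 && $H '[0,0,0,0,0,0,-1,0,0,-0.8,0,0,0,-1,0,0,-1.4,0,0,0,-1,0,0,-1.7,0,0,0,-1,0,0,-1.7,0,0,0,-1]' >/dev/null; python3 chk.py .1
```

```text
t31.3 [0.5477 0.2724 0.1544] psi -0.071 T [-0.024 -0.022  0.007] F [ 0.3  0.2 -1.3]
t32.0 [0.5461 0.2726 0.1373] psi -0.070 T [-0.01  -0.003  0.008] F [-0.2  0.4 -0.8]
```

```bash
H="python3 -m handwheel"
$H '[0,0,-0.15,0,0,0,-1,0,0,-0.3,0,0,0,-1,0,0,-0.35,0,0,0,-1,0,0,-0.35,0,0,0,-1]' >/dev/null;python3 chk.py .1
```

```text
t32.6 [0.5462 0.2726 0.1338] psi -0.070 T [ 0.009  0.018 -0.014] F [ 0.2  0.  -1.5]
```

```bash
H="python3 -m handwheel"
$H '[0,0,-0.1,0,0,0,-1,0,0,-0.1,0,0,0,-1]' >/dev/null;python3 chk.py .1; $H '[0,0,-0.1,0,0,0,-1,0,0,-0.1,0,0,0,-1]' >/dev/null;python3 chk.py .1
```

```text
t33.0 [0.5462 0.2726 0.1337] psi -0.070 T [-0.34   0.747  0.006] F [-4.  -1.9 13.3]
t33.3 [0.5463 0.2726 0.1336] psi -0.070 T [-0.72   1.538  0.014] F [-8.8 -3.8 28.7]
```

```bash
H="python3 -m handwheel"
$H '[0,0,0.18,0,0,0,-1,0,0,0.18,0,0,0,-1]' >/dev/null;python3 chk.py .1; $H '[0,0,0,0,0,0,1,0,0,0,0,0,0,1,0,0,0,0,0,0,1,0,0,0,0,0,0,1,0,0,0,0,0,0,1]';  $H '[0,0,1,0,0,0,1,0,0,4,0,0,0,1,0,0,9,0,0,0,1,0,0,14,0,0,0,1,0,0,14,0,0,0,1]'; python3 - <<'E'
from h import *
# numeric check against the first pictures
f=save('scene','s4');t=save('top','t4');save('wrist','w4')
s0=ld('s0');t0=ld('t0')
for n,p in [('mill',(.767,.141,.1)),('jar',(.734,.016,.06)),('mug',(.72,-.131,.06)),('hook',(.545,.273,.15))]:
    for a,b,l in((f,s0,'s'),(t,t0,'t')):
        u,v=proj(b,p).astype(int);w=12
        A=a['color'][v-w:v+w,u-w:u+w].astype(np.float32);B=b['color'][v-2*w:v+2*w,u-2*w:u+2*w].astype(np.float32)
        m=cv2.matchTemplate(B,A,cv2.TM_CCOEFF_NORMED);_,mx,_,loc=cv2.minMaxLoc(m);print(n,l,round(mx,3),np.array(loc)-w)
E
```

```text
t33.7 [0.5462 0.2725 0.1337] psi -0.071 T [-0.078  0.115  0.019] F [-1.  -0.3  6.6]
clock: 34.3
tcp_pos: [0.5461, 0.2725, 0.1336]
ee_rot: [0.0, 0.035, 0.999, 0.0]
ft_force: [-0.2, 0.4, -0.2]
opening: 0.0852
finger_force: 0.0
clock: 34.92
tcp_pos: [0.5481, 0.2734, 0.2785]
ee_rot: [0.003, 0.035, 0.999, 0.002]
ft_force: [-0.2, 1.4, -1.6]
opening: 0.0856
finger_force: 0.0
mill s 0.991 [0 0]
mill t 0.999 [0 0]
jar s 0.992 [0 0]
jar t 1.0 [0 0]
mug s 0.995 [0 0]
mug t 0.999 [0 0]
hook s 0.914 [0 0]
hook t 0.401 [-7 -3]
```

```bash
H="python3 -m handwheel"
$H '[-2,-6,4,0,0,0,1,-4,-12,4,0,0,0,1,-6,-18,4,0,0,0,1,-6,-24,4,0,0,0,1,-6,-24,4,0,0,0,1]'>/dev/null;$H '[0,0,0,0,0,0,1,0,0,0,0,0,0,1]'; python3 - <<'E'
from h import *
f=save('scene','s5');t=save('top','t5');s0=ld('s0');t0=ld('t0')
for z in(.06,.122,.15):
    for a,b,l in((f,s0,'s'),(t,t0,'t')):
        u,v=proj(b,(.545,.273,z)).astype(int);w=9
        A=a['color'][v-w:v+w,u-w:u+w].astype(np.float32);B=b['color'][v-2*w:v+2*w,u-2*w:u+2*w].astype(np.float32)
        m=cv2.matchTemplate(B,A,cv2.TM_CCOEFF_NORMED);_,mx,_,loc=cv2.minMaxLoc(m);print(z,l,round(mx,3),np.array(loc)-w)
E
```

```text
clock: 35.95
tcp_pos: [0.4861, 0.0336, 0.3131]
ee_rot: [-0.0, 0.035, 0.999, 0.0]
ft_force: [-0.4, 0.4, 0.6]
opening: 0.0852
finger_force: 0.0
0.06 s 0.988 [0 0]
0.06 t 0.992 [0 0]
0.122 s 0.991 [0 0]
0.122 t 0.992 [0 0]
0.15 s 0.991 [0 0]
0.15 t 0.993 [0 0]
```

The pictures match the start at the rack, so the hook hangs as it did before, and the bystanders haven't moved. I'm handing the job in.

```bash
python3 -c "
from station import r;print(r.finish_job())"
```

```text
the job is handed in; nothing more can be done
None
```

The cartridge came out at the stop and stands upright in the middle of the plate, the hook hangs back on its rack, the mill, mug and jar are where they were, and the job was handed in at about 36 s.

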